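# Load the tape unwinder

## Task

Load the tape unwinder at the left of the table: set the black three-armed core hub down over its spindle, then the roll of packing tape over the hub, then the pressure plate on the roll with its collar upward, and last the larger of the two dark steel ring weights over the plate's collar, each fully down. Leave the smaller weight and the roll of stickers where they lie.

Things in the scene. Friction and masses are not known exactly. Their poses are not given: they have to be found in the camera images.
- unwinder: Fixed tape unwinder: round grey base 128 mm across, turntable 112 mm across (free to turn, top face 22 mm above the table), upright steel spindle 12 mm thick, ending in a 10 mm taper 90 mm above the table. An arm 13 mm high runs along its own +y to a white upright guide roller, 20 mm thick, top at 82 mm, 108 mm from the spindle. Origin: spindle axis at table height; z up. It cannot shift.
- core_hub: Black plastic hub, 60 g, upright: boss 24 mm thick, 44 mm high, 16 mm through bore (fits the spindle), foot 38 mm across. Arms at 0, 120, 240 deg from its +x end in upright posts 10 mm thick, 30 mm high, outsides on a 69 mm circle (they locate the roll's core). Grip the boss's top 14 mm, above the posts. Origin: centre of underside, z up. Seated, it stands on the turntable.
- tape_roll: Cream packing-tape roll lying flat, 104 mm across, 48 mm high, 110-210 g; core hole 76 mm, wall 14 mm: grip the wall, one finger in the hole; on the hub that finger must go between two posts. Seated, it lies on the turntable, top 70 mm high. Origin: centre of underside, z up. Not the rolls at the far right edge. Keep the gripper off the fixed fruit crate (150 mm high, from x = 0.68) at the back.
- pressure_plate: Bright steel disc 92 mm across, 5 mm thick, lying flat, with a central steel collar upward: 28 mm thick up to 21 mm above the disc's underside, 23 mm thick up to 26 mm, 16 mm through bore (fits the spindle). Grip the collar. 120 g. Origin: centre of underside, z up. Seated, the disc lies on the roll's top face and the spindle reaches into the collar.
- weight_large: Larger ring weight, dark steel, lying flat: 62 mm across, 26 mm high, 34 mm hole (goes over the plate's collar), 300-430 g. Grip it across the outside. Origin: centre of underside, z up. Seated, it lies on the plate's disc.
- weight_small: Smaller ring weight, dark steel, lying flat: 47 mm across, 13 mm high, 34 mm hole. Not used; stays where it lies. Origin: centre of underside, z up.
- sticker_roll: Roll of green stickers on white backing lying flat: 76 mm across, 32 mm high, 38 mm hole. Not used; stays where it lies. Origin: centre of underside, z up.

How it is judged (in metres and radians):
On the way, in this order (a step that is already met when the one before it is completed fails the run):
1. the core hub is down on the turntable, over the spindle (horizontal distance between core_hub and unwinder below 0.006 m and z of core_hub in the frame of unwinder between 0.018 and 0.026 m and angle between core_hub's own z axis and vertical below 0.06 rad), for 0.2 s.
2. the tape roll is down on the turntable, round the hub (all of step 1 and horizontal distance between tape_roll and unwinder below 0.009 m and z of tape_roll in the frame of unwinder between 0.018 and 0.026 m and angle between tape_roll's own z axis and vertical below 0.06 rad), for 0.2 s.
3. the pressure plate lies on the roll, collar up, over the spindle (all of step 2 and horizontal distance between pressure_plate and unwinder below 0.006 m and z of pressure_plate in the frame of unwinder between 0.066 and 0.074 m and angle between pressure_plate's own z axis and vertical below 0.06 rad), for 0.2 s.
4. the larger weight lies on the plate, round its collar (all of step 3 and horizontal distance between weight_large and unwinder below 0.01 m and z of weight_large in the frame of unwinder between 0.071 and 0.079 m and angle between weight_large's own z axis and vertical below 0.06 rad), for 0.2 s.
At the end, for the whole second after the job is handed in: Undersides above the table, within 4 mm: hub and roll 22 mm (on the turntable), plate 70 mm (on the roll), larger weight 75 mm (on the plate); upright within 0.06 rad; off the spindle axis at most 6 mm (hub, plate), 9 mm (roll), 10 mm (weight); all at rest (all of step 4 and linear speed of each of core_hub, tape_roll, pressure_plate, weight_large below 0.02 m/s and angular speed of each of core_hub, tape_roll, pressure_plate, weight_large below 0.3 rad/s); the robot touches nothing.
It fails at once if the smaller weight is moved more than 30 mm (distance of weight_small from where it was at the start of the episode above 0.03 m).
It fails at once if the sticker roll is moved more than 30 mm (distance of sticker_roll from where it was at the start of the episode above 0.03 m).
It also fails if it takes over 120 s, if anything falls off the work surface, if the arm or the gripper's body presses on something with over 40 N, if the wrist force passes 120 N, or if a joint passes its speed limit or range.

## Robot

A 6-joint arm with a two-finger parallel gripper is mounted at the origin on a cart in front of the work surface, level with it; the furniture and walls round the work are solid. World frame = base frame: x ahead of the robot, y to its left, z up, the work surface at z = 0. Lengths are in mm, angles in rad, forces in N, time in s.
With the tool pointing down it reaches from about 325 to 850 mm from the base axis. Payload 4.4 kg.
Tool frame: the origin (TCP) lies at the very end of the fingers, on their centre line; the grasp point (between the pads) lies 19 mm behind it (arm.pinch_z is the z of the grasp point in the tool frame, in mm); z points along the fingers, y is the line along which they close (so a half turn about z gives the same grasp; the last joint's range is limited). The gripper opens to 94 mm and grips with 3 to 60 N. Pads are 16 mm wide; open, the fingers measure 119 mm over their backs; the gripper's body (75 mm by 177 mm) begins 78 mm behind the grasp point.
Start: joints at [1.19, 0.207, 1.542, -0, 1.393, -0.15], TCP at [130.985, 559.884, 205.447] pointing down, gripper open.
Joint ranges: [-2.73, 2.73], [-0.86, 2.22], [0.23, 2.46], [-1.11, 4.25], [0.08, 2.63], [-2.82, 2.82]. Speed limits (rad/s): [2.79, 2.79, 3.14, 3.14, 3.14, 3.14].

## Interface

Orientations are given as a unit quaternion [w, x, y, z].
In Python, from cell import arm, eyes gives the robot as it stands (arm), with the cameras (eyes).
- The arm moves only by the tool creep_tool, called after ">>>" as a command line: name --argument value ..., lists and objects as JSON in quotes. Schema: {"type":"object","properties":{"steps":{"type":"array","items":{"type":"number"},"minItems":5,"maxItems":60},"only":{"type":"string"},"quiet":{"type":"boolean"},"lines":{"type":"string"}},"required":["steps"],"additionalProperties":false}. steps is one flat list of numbers that holds 1 to 12 rows one after another, with no inner brackets; each row has 5 numbers: dx, dy, dz in normalised numbers (1 is 0.8 m), then a turn about the tool's z in parts of the range, where 1.0 means 360 degrees, then the opening from 0.0 (shut) to 1.0 (fully open); each row is the pose to reach, as a shift and turn from the pose commanded when the call began, along the tool's axes at that moment; what a row does not reach only later rows make up. A row lasts 1/10 s, in which the tool goes at most 50 mm and 0.15 rad, less where a joint would pass 70% of its speed; a pose out of reach is approached as far as the arm can. The fingers move at their own pace and stop on an object; the grip force is fixed at half the most. Time passes only in rows, so rows that do not move let the fingers close. The tool returns the time, the measured TCP pose, the force, the opening and the grip force at its end. only (a regular expression) keeps the lines of the reply that match it, lines (a string "A,B") keeps lines A to B, and quiet returns only ok. A shift or turn number past 1, either way, is cut back to 1. Input that does not fit is refused with a message, and nothing moves.
- arm.state(): the state, without advancing time (a new reading comes with each control period).
- eyes.get_image(name): name is "scene" or "top" or "wrist"; returns a dict with "color" (400x640x3 uint8, red, green, blue), "mtx" (3x3 intrinsics, pixels), "R" (3x3) and "t" (3): a world point X has camera coordinates R X + t. Camera axes: x right, y down, z forward; pixel columns grow to the right and rows downward; lengths in mm; the calibration is good to about 2 mm. A picture is of the moment at which its call begins. There is no depth.
- arm.sign_off(): hands the job in; it is judged then, once.
The state is a dict: "time_s": time; "q": joint angles; "joint_velocities": joint speeds; "joint_efforts": joint torques, N m; "position": TCP position; "ee_rot": TCP orientation; "force": force on the tool from outside, world axes, zero at the start; "torque": the same for the moment, N m; "width": opening from 0.0 (shut) to 1.0 (fully open); "finger_force": force on a finger pad.
Only numpy, scipy, OpenCV 4.12 (cv2) and the standard library are available. Lean on these libraries where they do the work, as an engineer would, in place of code of your own. Each camera call takes 0.05 s, during which the arm holds its last target. There are 200 camera calls.

## Working session

There is one attempt and no reset: what is moved stays moved. The work goes in short steps, Python scripts to look and compute and a tool call to move; the robot and the scene stay as the last step left them, time stands still between calls to the robot, and variables do not carry over. Pictures are saved under pics/ and viewed, at most 14 in all, crops included, and the job is handed in when it is done.

```bash
ls; mkdir -p pics; python3 - <<'E'
from cell import arm, eyes
import cv2
for n in ("top","scene"):
    im=eyes.get_image(n); cv2.imwrite(f"pics/{n}0.png",im["color"][:,:,::-1]); print(n,im["mtx"].tolist(),im["R"].tolist(),im["t"].tolist())
s=arm.state(); print(s["position"],s["ee_rot"],s["width"],arm.pinch_z)
E
```

```text
cell.py
pics
top [[389.31203290610455, 0.0, 323.1274044546194], [0.0, 389.31203290610455, 196.22163861254887], [0.0, 0.0, 1.0]] [[-0.025168891881391285, -0.9996707237880567, 0.0049970874042806045], [-0.978052328947506, 0.023589765230710727, -0.2070197208401166], [0.20683367405193645, -0.010097869944851606, -0.9783240078321466]] [11.59275391680997, 526.9558811867797, 904.0935019151824]
scene [[407.86576006074336, 0.0, 329.70509356324845], [0.0, 407.86576006074336, 205.57021922512803], [0.0, 0.0, 1.0]] [[0.7802401708448241, -0.6254545974443163, 0.005641128947976766], [-0.3488802130628462, -0.44267018009787223, -0.826030089394654], [0.5191414766065823, 0.6425337798029649, -0.5635977901649826]] [-393.36067691033793, 240.32213325237083, 839.5941181308361]
[130.7142187  559.22419133 204.42764866] [-2.72032978e-04  1.14652438e-01  9.93405158e-01 -9.68013701e-04] 1.0010798279552955 -18.8
```

View pics/top0.png

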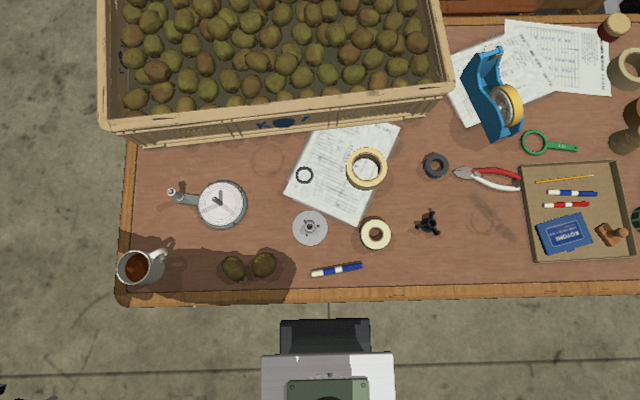

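View pics/scene0.png

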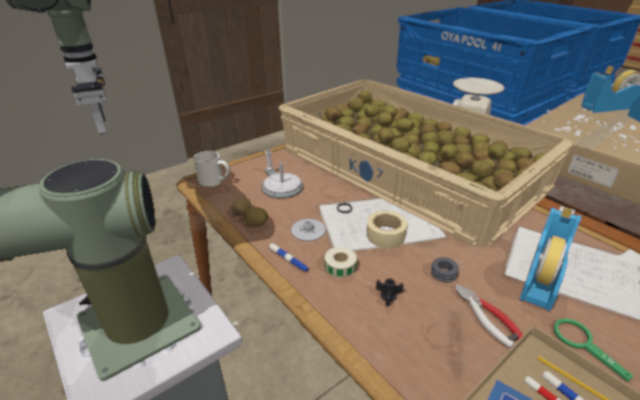

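The top view shows the spindle/turntable (222,204), plate (310,228), hub (429,224), tape roll (366,168), large weight (435,166), small weight (304,175), stickers (375,234) and guide roller (173,192). The scene view agrees, with nothing extra near the grasps.

```bash
cat > h.py <<'E'
from cell import arm, eyes
import cv2, numpy as np
from scipy.spatial.transform import Rotation as Ro
def cast(im,uv,z):
    R,t,K=map(np.array,(im["R"],im["t"],im["mtx"]))
    c=-R.T@t; d=R.T@np.linalg.inv(K)@np.array([uv[0],uv[1],1.]); return c+d*(z-c[2])/d[2]
def proj(im,X):
    p=np.array(im["mtx"])@(np.array(im["R"])@np.array(X,float)+np.array(im["t"])); return p[:2]/p[2]
def blobs(im,mask,amin=40):
    n,l,s,c=cv2.connectedComponentsWithStats(mask.astype(np.uint8)); 
    return [(s[i,4],c[i],s[i,:4],l==i) for i in range(1,n) if s[i,4]>=amin]
def rot():
    q=arm.state()["ee_rot"]; return Ro.from_quat([q[1],q[2],q[3],q[0]]).as_matrix()
def go(xyz,yaw=None):
    """delta in tool axes to reach xyz from the measured pose; yaw = wanted angle of tool y in world"""
    M=rot(); d=M.T@(np.array(xyz)-arm.state()["position"])
    a=np.arctan2(M[1,1],M[0,1]); 
    out=[round(float(v),1) for v in d]
    if yaw is not None:
        e=-(yaw-a); e=(e+np.pi/2)%np.pi-np.pi/2; out.append(round(float(e),3))
    print("tool-y angle",round(float(a),3),"q6",round(float(arm.state()["q"][5]),2),"delta",out); return out
def snap(cam,name,box=None,s=1):
    im=eyes.get_image(cam); c=im["color"]
    if box: c=c[box[1]:box[3],box[0]:box[2]]
    cv2.imwrite(f"pics/{name}.png",cv2.resize(c[:,:,::-1],None,fx=s,fy=s,interpolation=cv2.INTER_CUBIC)); return im
E
python3 - <<'E'
from h import *
im=eyes.get_image("top")
for n,uv,z in [("turntable",(224,201.5),22),("roller",(173,189),82),("plate",(310,228),3),("hub",(429,224),30),("tape",(366,167),48),("wl",(435,165),26),("ws",(304,175),6),("sticker",(375,232),32),("kiwi",(264,263),30),("crate",(300,135),0),("cratetop",(310,118),150)]:
    print(n,cast(im,uv,z).round(1))
c=im["color"][130:290,150:470]
cv2.imwrite("pics/top1.png",cv2.resize(c[:,:,::-1],None,fx=2.5,fy=2.5,interpolation=cv2.INTER_CUBIC))
E
```

```text
turntable [526.5 250.3  22. ]
roller [547.8 358.3  82. ]
plate [455.9  33.7   3. ]
hub [ 455.2 -264.    30. ]
tape [ 601.3 -111.6   48. ]
wl [ 608.8 -293.2   26. ]
ws [595.5  46.8   6. ]
sticker [ 438.3 -127.9   32. ]
kiwi [369.4 146.7  30. ]
crate [709.   56.2   0. ]
cratetop [692.6  25.3 150. ]
```

View pics/top1.png

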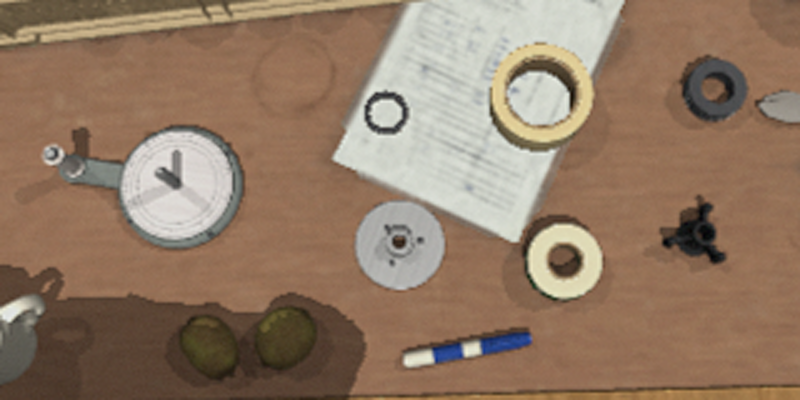

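```bash
python3 - <<'E'
from h import *
go([500,230,260],1.34)
E
```

```text
tool-y angle 1.341 q6 -0.15 delta [-434.5, -236.6, -55.1, 0.001]
```

Careful with the scale: shifts go in shares of 0.8 m and turns go in shares of 360 degrees. That gives: -434 mm / 800 = -0.5425, -400 mm / 800 = -0.5.

>>> creep_tool --steps '[-0.05,-0.0275,-0.0075,0,1,-0.1,-0.055,-0.0138,0,1,-0.15,-0.0825,-0.0213,0,1,-0.2,-0.1088,-0.0275,0,1,-0.25,-0.1363,-0.035,0,1,-0.3,-0.1638,-0.0413,0,1,-0.35,-0.19,-0.0475,0,1,-0.4,-0.2175,-0.055,0,1,-0.45,-0.245,-0.0625,0,1,-0.5,-0.2725,-0.0688,0,1,-0.5425,-0.295,-0.0688,0,1,-0.5425,-0.295,-0.0688,0,1]'

```text
time_s: 1.35
position: [502.9, 227.8, 260.1]
ee_rot: [0.001, 0.118, 0.993, -0.001]
force: [-0.3, -0.6, 0.9]
width: 0.998
finger_force: 0.0
```

```bash
python3 - <<'E'
from h import *
im=snap("wrist","w1"); print(proj(im,[526,250,22]),(-np.array(im["R"]).T@im["t"]).round(),arm.state()["position"]); go([440,-230,280])
E
```

```text
[334.64502096 190.45616733] [426. 247. 439.] [500.90197043 229.48940413 259.79718606]
tool-y angle 1.337 q6 -1.06 delta [-47.2, -461.1, -20.0]
```

View pics/w1.png

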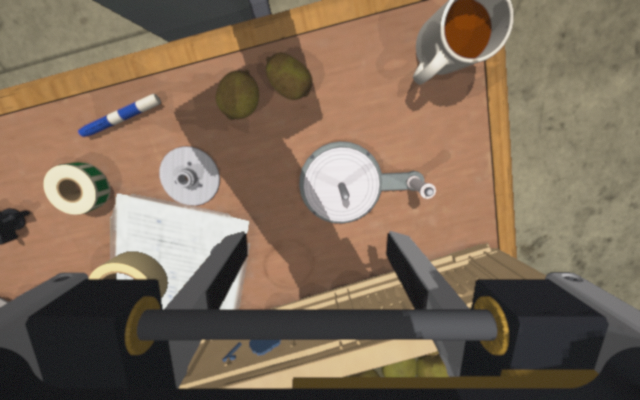

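Wrist view: turntable near (341,181), roller (427,190), plate (189,176), stickers (76,187), hub (12,222).

```bash
cat >> h.py <<'E'
def circ(im,uv0,z,test,r=60):
    """largest blob near uv0 passing test(hsv) -> hull cast on plane z -> min enclosing circle"""
    hsv=cv2.cvtColor(im["color"],cv2.COLOR_RGB2HSV).astype(int); m=test(hsv).astype(np.uint8)
    w=np.zeros_like(m); cv2.circle(w,tuple(int(v) for v in uv0),r,1,-1); b=max(blobs(im,m*w),key=lambda b:b[0])
    cs=max(cv2.findContours(b[3].astype(np.uint8),cv2.RETR_EXTERNAL,cv2.CHAIN_APPROX_NONE)[0],key=cv2.contourArea)
    P=np.array([cast(im,p[0],z)[:2] for p in cv2.convexHull(cs)],np.float32)
    (c,rr)=cv2.minEnclosingCircle(P); e=cv2.fitEllipse(P)
    print("circle",np.round(c,1),"d",round(2*rr,1),"ellipse",np.round(e[0],1),np.round(e[1],1),"px",b[0]); return c
E
python3 - <<'E'
from h import *
for n,uv in(("wrist",(341,181)),("top",(224,201))):
    im=eyes.get_image(n)
    hsv=cv2.cvtColor(im["color"],cv2.COLOR_RGB2HSV)
    u,v=uv; print([hsv[v,u+k].tolist() for k in range(-60,61,6)])
    for t in (140,165,190): circ(im,uv,22,lambda h:(h[...,2]>t)&(h[...,1]<40),60)
E
```

```text
[[12, 110, 114], [12, 102, 115], [12, 108, 113], [12, 14, 89], [162, 9, 149], [173, 4, 232], [174, 5, 233], [168, 6, 227], [170, 7, 227], [174, 6, 230], [173, 4, 235], [170, 7, 223], [165, 5, 221], [173, 4, 235], [162, 5, 233], [165, 5, 225], [170, 4, 199], [72, 8, 159], [79, 13, 160], [80, 10, 151], [80, 11, 144]]
circle [512.9 279.8] d 149.7 ellipse [519.5 274.6] [118.1 150.1] px 4953
circle [520.5 260.8] d 113.9 ellipse [520.4 262.1] [109.9 113.5] px 3887
circle [520.7 260.8] d 111.9 ellipse [520.4 261.6] [109.8 111.5] px 3701
[[46, 42, 150], [48, 49, 52], [45, 54, 57], [47, 40, 57], [43, 40, 57], [56, 14, 147], [13, 10, 224], [16, 12, 230], [107, 143, 16], [90, 10, 26], [98, 38, 27], [15, 11, 186], [12, 10, 131], [13, 14, 127], [14, 107, 88], [11, 107, 95], [13, 104, 93], [11, 110, 95], [13, 104, 93], [12, 107, 93], [11, 107, 150]]
circle [512.7 264.1] d 111.3 ellipse [513.2 265.1] [ 91.  107.8] px 813
circle [514.6 263.2] d 109.0 ellipse [513.3 265.1] [ 89.8 106.6] px 766
circle [513.9 262.8] d 107.8 ellipse [513.  264.3] [ 88.7 105.1] px 734
```

```bash
python3 - <<'E'
from h import *
im=eyes.get_image("wrist")
circ(im,(341,181),22,lambda h:(h[...,2]>180)&(h[...,1]<40)); print(arm.state()["position"])
im=eyes.get_image("top"); im["color"]=cv2.imread("pics/top0.png")[:,:,::-1].copy()
circ(im,(222,204),22,lambda h:(h[...,2]>165)&(h[...,1]<40),40)
circ(im,(310,228),2,lambda h:(h[...,2]>130)&(h[...,1]<30),30)
circ(im,(366,168),48,lambda h:(h[...,2]>150)&(h[...,1]>45)&(h[...,0]>15),30)
circ(im,(435,166),24,lambda h:(h[...,2]<95)&(h[...,1]<70),22)
circ(im,(429,224),24,lambda h:(h[...,2]<60)&(h[...,1]<90),22)
E
```

```text
circle [520.8 260.9] d 112.5 ellipse [520.4 262.6] [107.4 112.6] px 3715
[498.86411143 231.82641216 259.99916413]
circle [521.8 259.9] d 112.1 ellipse [522.  259.5] [110.2 111.4] px 1395
circle [457.7  35.1] d 91.4 ellipse [457.9  34.9] [90.  91.1] px 914
circle [ 602.9 -113.1] d 104.4 ellipse [ 602.8 -113. ] [102.6 103.8] px 657
circle [ 608.  -294.1] d 68.5 ellipse [ 607.9 -294.8] [61.5 68.8] px 388
circle [ 456.6 -266.2] d 65.9 ellipse [ 457.8 -278.2] [52.4 98.2] px 220
```

```bash
python3 - <<'E'
from h import *
go([456,-267,150],1.34)
E
```

```text
tool-y angle 1.343 q6 -1.06 delta [-71.4, -495.8, 110.1, 0.003]
```

Scaled: -496 mm / 800 = -0.62, -480 mm / 800 = -0.6.

>>> creep_tool --steps '[-0.0088,-0.06,0.0125,0,1,-0.0175,-0.12,0.025,0,1,-0.0263,-0.18,0.0375,0,1,-0.035,-0.24,0.05,0,1,-0.0438,-0.3,0.0625,0,1,-0.0525,-0.36,0.075,0,1,-0.0613,-0.42,0.0875,0,1,-0.07,-0.48,0.1,0,1,-0.0788,-0.54,0.1125,0,1,-0.0875,-0.6,0.125,0,1,-0.0888,-0.62,0.1375,0,1,-0.0888,-0.62,0.1375,0,1]'

```text
time_s: 2.8
position: [454.9, -267.8, 148.9]
ee_rot: [-0.001, 0.116, 0.993, 0.001]
force: [0.2, 0.8, -0.9]
width: 1.001
finger_force: 0.0
```

```bash
python3 - <<'E'
from h import *
im=snap("wrist","w2"); print(proj(im,[456,-267,44]))
print(arm.state()["position"]);eyes.get_image("top");print(arm.state()["position"])
E
```

```text
[317.09056639 204.34405335]
[ 455.46177142 -266.51587266  149.56378176]
[ 455.98927646 -265.99203211  150.16753536]
```

View pics/w2.png

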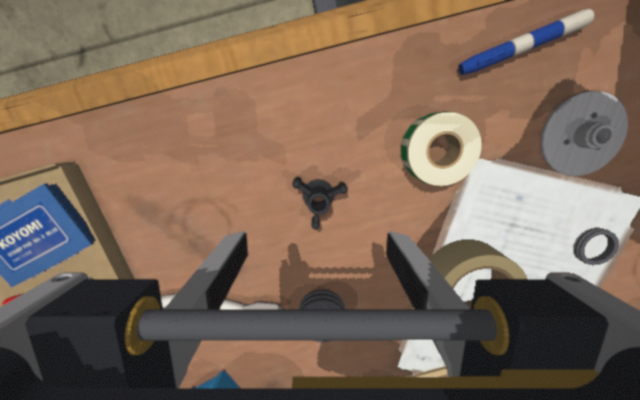

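```bash
python3 - <<'E'
from h import *
im=snap("wrist","w3",(280,165,360,240),8)
for uv in((318,203),): print(cast(im,uv,44))
E
```

```text
[ 456.46117376 -264.02721635   44.        ]
```

View pics/w3.png

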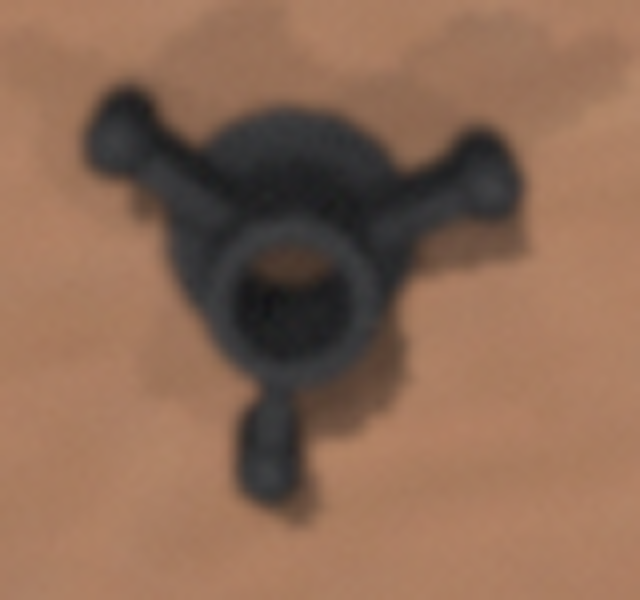

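Boss top rim centred at (316.8,202.7); post tops at (294.8,182.8), (341.2,188.1), (313.5,225.0).

```bash
python3 - <<'E'
from h import *
im=eyes.get_image("wrist")
c=cast(im,(316.4,202.4),44);print(c)
P=[cast(im,p,30) for p in((294.4,182.4),(340.9,187.8),(313.1,224.8))]; m=np.mean(P,0);print(m)
for p in P: print(np.round(p-m,1),np.linalg.norm((p-m)[:2]),np.arctan2(*(p-m)[1::-1]))
go([(c+m)[0]/2,(c+m)[1]/2,33],1.34)
E
```

```text
[ 456.04020398 -265.4549679    44.        ]
[ 455.63363552 -265.66118799   30.        ]
[-22.7 -18.5   0. ] 29.32815834971568 -2.4582408888923104
[-5.7 28.6  0. ] 29.184470804589637 1.7680713950113054
[ 28.5 -10.1   0. ] 30.20204702772597 -0.341009933033729
tool-y angle 1.344 q6 -2.04 delta [0.9, 0.1, 118.0, 0.004]
```

Scaled: 117 mm / 800 = 0.1463, 105 mm / 800 = 0.1313.

>>> creep_tool --steps '[0.0006,0,0.05,0,1,0.0006,0,0.1,0,1,0.0006,0,0.1313,0,1,0.0006,0,0.1463,0,1,0.0006,0,0.1463,0,1,0.0006,0,0.1463,0,0,0.0006,0,0.1463,0,0,0.0006,0,0.1463,0,0,0.0006,0,0.1463,0,0,0.0006,0,0.1463,0,0,0.0006,0,0.1463,0,0,0.0006,0,0.1463,0,0]'

```text
time_s: 4.2
position: [455.4, -267.8, 33.5]
ee_rot: [0.0, 0.115, 0.993, -0.0]
force: [-0.1, 0.6, -0.5]
width: 0.442
finger_force: 0.0
```

>>> creep_tool --steps '[0,0,0,0,0,0,0,0,0,0,0,0,-0.0125,0,0,0,0,-0.05,0,0,0,0,-0.1,0,0,0,0,-0.15,0,0,0,0,-0.175,0,0,0,0,-0.175,0,0]'

```text
time_s: 5.0
position: [457.9, -269.8, 178.3]
ee_rot: [0.004, 0.115, 0.993, -0.003]
force: [0.4, -0.6, -1.2]
width: 0.246
finger_force: 30.0
```

```bash
python3 - <<'E'
from h import *
go([521,260.5,180],1.34); im=snap("wrist","w4")
E
```

```text
tool-y angle 1.341 q6 -2.04 delta [59.3, 530.7, -4.5, 0.001]
```

View pics/w4.png

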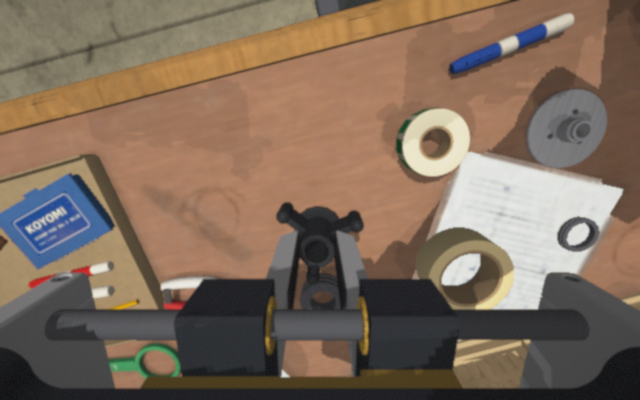

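The hub is gripped (bore (317,251)), hanging straight.

Scaled: 460 mm / 800 = 0.575, 180 mm / 800 = 0.225.

>>> creep_tool --steps '[0.0063,0.0563,-0.0013,0,0,0.0125,0.1125,-0.0025,0,0,0.0188,0.1688,-0.0038,0,0,0.025,0.225,-0.005,0,0,0.0313,0.2813,-0.0063,0,0,0.0375,0.3375,-0.0063,0,0,0.0438,0.3938,-0.0063,0,0,0.05,0.45,-0.0063,0,0,0.0563,0.5063,-0.0063,0,0,0.0625,0.5438,-0.0063,0,0,0.075,0.575,-0.0063,0,0,0.075,0.575,-0.0063,0,0]'

```text
time_s: 6.25
position: [499.5, 196.3, 175.8]
ee_rot: [-0.002, 0.112, 0.994, -0.0]
force: [-0.3, -0.2, -1.4]
width: 0.241
finger_force: 30.0
```

```bash
python3 - <<'E'
from h import *
im=eyes.get_image("wrist");im=snap("wrist","w5",(200,120,520,320),2.5)
p=np.mean([ (eyes.get_image("wrist"),arm.state()["position"])[1] for _ in range(5)],0)
print(p,[ (k,proj(im,k)) for k in ((521,260.5,22),(521,260.5,90),tuple(p+[0,0,11]))])
circ(im,proj(im,(521,260.5,22)),22,lambda h:(h[...,2]>180)&(h[...,1]<40))
E
```

```text
[501.41281246 192.6413943  177.52498673] [((521, 260.5, 22), array([373.97712261, 197.4269756 ])), ((521, 260.5, 90), array([387.30788539, 214.44046549])), ((np.float64(501.4128124580892), np.float64(192.64139430373805), np.float64(188.52498672724246)), array([313.42767674, 255.17382065]))]
circle [521.2 260.5] d 112.5 ellipse [520.9 261.4] [109.1 112.8] px 5701
```

View pics/w5.png

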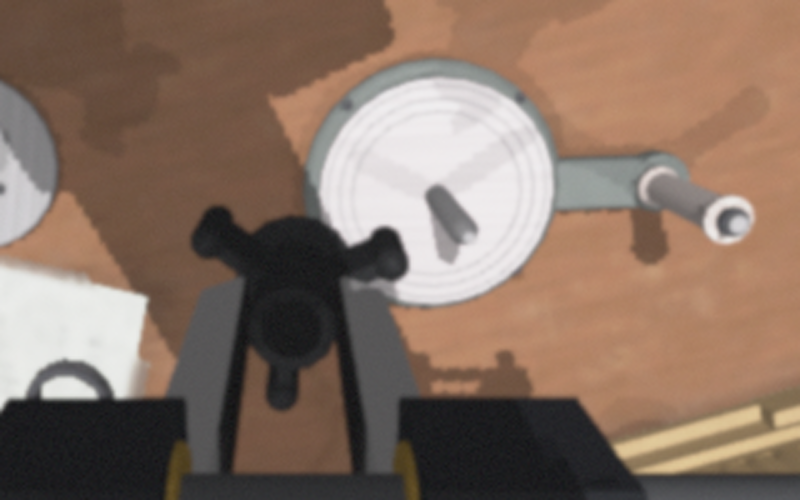

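Spindle tip at full-image (388,214), as predicted from the turntable; bore rim at (316,250).

```bash
python3 - <<'E'
from h import *
im=eyes.get_image("wrist")
b=cast(im,(315.8,249.8),188.5); s=cast(im,(387.6,213.8),89); print(b,s)
# lower features: post tops hang at z=174.5
P=[cast(im,(200+x/2.5-.3,120+y/2.5-.3),174.5) for x,y in((217,222),(386,243),(284,390))];print(np.mean(P,0),P)
M=rot(); 
for q in (b,np.mean(P,0)): print(M.T@(np.array([521,260.7,0])-[q[0],q[1],0]))
E
```

```text
[501.05463409 192.72685363 188.5       ] [524.30232648 259.4789508   89.        ]
[496.64743278 195.23736043 174.5       ] [array([473.64902786, 179.07009577, 174.5       ]), array([489.82317491, 221.84311353, 174.5       ]), array([526.47009557, 184.79887198, 174.5       ])]
[-3.81574050e+00  7.07361724e+01 -1.69942373e-02]
[-8.68141675e+00  6.93039495e+01 -1.71611656e-02]
```

```bash
cat >> h.py <<'E'
def avg(n=8,cam="wrist"):
    """static arm: mean extrinsics over n images, and mean TCP"""
    L=[];p=[]
    for _ in range(n): L.append(eyes.get_image(cam)); p.append(arm.state()["position"])
    im=dict(L[-1]); Rm=Ro.from_matrix([np.array(i["R"]) for i in L]).mean().as_matrix()
    c=np.mean([-np.array(i["R"]).T@i["t"] for i in L],0); im["R"]=Rm; im["t"]=-Rm@c
    im["p"]=np.mean(p,0); print("tcp",im["p"].round(1),"sd",np.std(p,0).round(1),"cam sd",np.std([-np.array(i["R"]).T@i["t"] for i in L],0).round(1)); return im
E
python3 - <<'E'
from h import *
im=avg()
b=cast(im,(315.8,249.8),188.5); s=cast(im,(387.6,213.8),89); print(b,s)
P=[cast(im,(200+x/2.5-.3,120+y/2.5-.3),174.5) for x,y in((217,222),(386,243),(284,390))];print(np.mean(P,0))
circ(im,proj(im,(521,260.5,22)),22,lambda h:(h[...,2]>180)&(h[...,1]<40))
E
```

```text
tcp [502.  193.4 178.5] sd [0.1 0.3 0. ] cam sd [0.1 0.3 0.1]
[501.32507933 193.33840178 188.5       ] [524.56398112 260.25541917  89.        ]
[496.90419755 195.85826977 174.5       ]
circle [521.5 260.1] d 112.5 ellipse [521. 261.] [109.5 112.6] px 5739
```

```bash
python3 - <<'E'
from h import *
im=eyes.get_image("wrist")
c=im["color"][185:290,270:400]; c=cv2.convertScaleAbs(c,alpha=1.0); c=(255*(c/255.)**.5).astype(np.uint8)
cv2.imwrite("pics/w6.png",cv2.resize(c[:,:,::-1],None,fx=5.5,fy=5.5,interpolation=cv2.INTER_CUBIC))
E
```

```text
(no output)
```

View pics/w6.png

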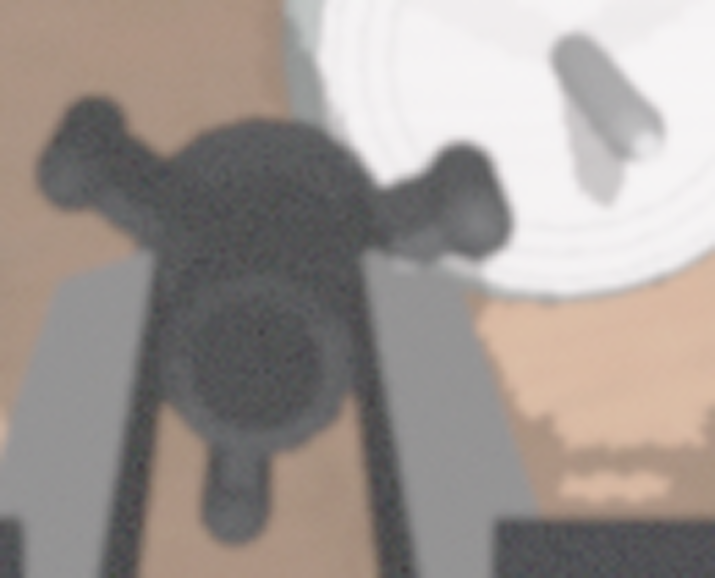

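Bore at (316.1,249.7), post tops (281.8,216.8), (356.5,225), (312.3,278.2), spindle tip (386.8,210.4), its foot (374.2,194.6).

```bash
python3 - <<'E'
from h import *
im=avg(4)
print("bore",cast(im,(316.1,249.7),189.5).round(1),"tip",cast(im,(386.8,210.6),89).round(1),"foot",cast(im,(374.2,194.6),22).round(1))
P=[cast(im,p,175.5) for p in((281.8,216.8),(356.5,225),(312.3,278.2))];m=np.mean(P,0);print(m,[np.linalg.norm(p-m) for p in P])
E
```

```text
tcp [501.8 193.8 178.5] sd [0. 0. 0.] cam sd [0. 0. 0.]
bore [500.7 194.2 189.5] tip [520.9 260.6  89. ] foot [521.2 261.2  22. ]
[500.57120188 194.76604457 175.5       ] [np.float64(29.20934669566146), np.float64(29.147334343203013), np.float64(28.97191689457423)]
```

Scaled: 78 mm / 800 = 0.0975, 69.2 mm / 800 = 0.0865.

>>> creep_tool --steps '[-0.0031,0.0438,0,0,0,-0.0059,0.0865,0,0,0,-0.0059,0.0865,0,0,0,-0.0059,0.0865,0.0313,0,0,-0.0059,0.0865,0.0563,0,0,-0.0059,0.0865,0.0688,0,0,-0.0059,0.0865,0.0775,0,0,-0.0059,0.0865,0.0875,0,0,-0.0059,0.0865,0.0975,0,0,-0.0059,0.0865,0.0975,0,0]'

```text
time_s: 8.3
position: [521.6, 259.7, 99.5]
ee_rot: [-0.001, 0.115, 0.993, -0.0]
force: [0.1, -0.1, -0.6]
width: 0.244
finger_force: 30.0
```

```bash
python3 - <<'E'
from h import *
im=avg(4); print(arm.state()["force"],arm.state()["torque"]); snap("wrist","w7",(240,170,400,290),5)
E
```

```text
tcp [522.4 260.1 100.7] sd [0.3 0.1 0.4] cam sd [0.2 0.1 0.5]
[-0.38159107 -0.12423691 -0.76476981] [ 0.01966095 -0.00984436 -0.00772676]
```

View pics/w7.png

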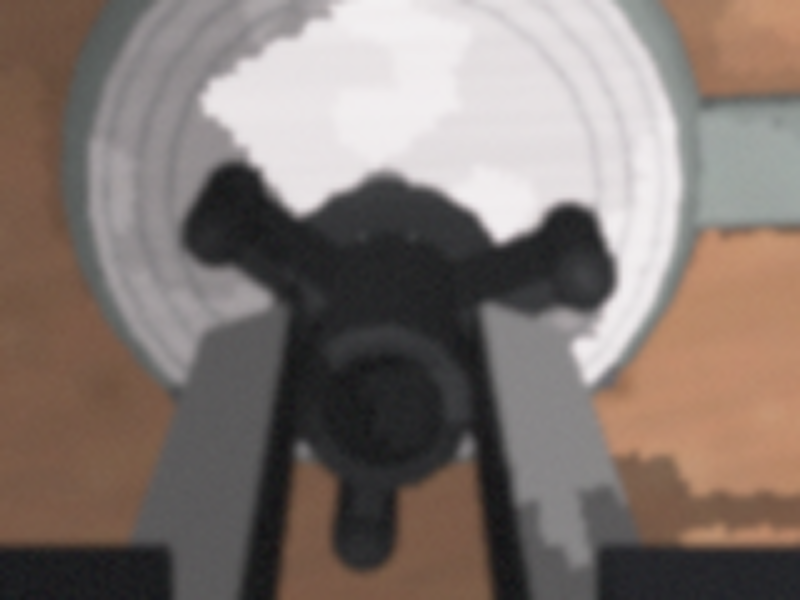

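No contact force with the hub 22 mm down over the spindle: it is threaded. Continuing down.

Scaled: 44 mm / 800 = 0.055, 38 mm / 800 = 0.0475.

>>> creep_tool --steps '[0,0,0.025,0,0,0,0,0.0475,0,0,0,0,0.055,0,0,0,0,0.055,0,0,0,0,0.055,0,0]'

```text
time_s: 9.05
position: [522.9, 260.3, 57.2]
ee_rot: [0.001, 0.115, 0.993, 0.0]
force: [-0.5, 0.9, -0.4]
width: 0.243
finger_force: 30.0
```

>>> creep_tool --steps '[0,0,0.0006,0,0.5,0,0,0.0006,0,0.7,0,0,0.0006,0,0.7,0,0,0.0006,0,0.7,0,0,-0.0375,0,0.7,0,0,-0.0875,0,0.8,0,0,-0.15,0,1,0,0,-0.1875,0,1,0,0,-0.1875,0,1,0,0,-0.1875,0,1]'

```text
time_s: 10.05
position: [522.5, 260.2, 207.1]
ee_rot: [0.001, 0.115, 0.993, 0.0]
force: [-0.0, 0.1, -1.1]
width: 0.997
finger_force: 0.0
```

```bash
python3 - <<'E'
from h import *
im=avg(4); snap("wrist","w8",(240,120,400,240),5)
E
```

```text
tcp [520.9 259.7 204.4] sd [0.3 0.1 0.6] cam sd [0.3 0.1 1.1]
```

View pics/w8.png

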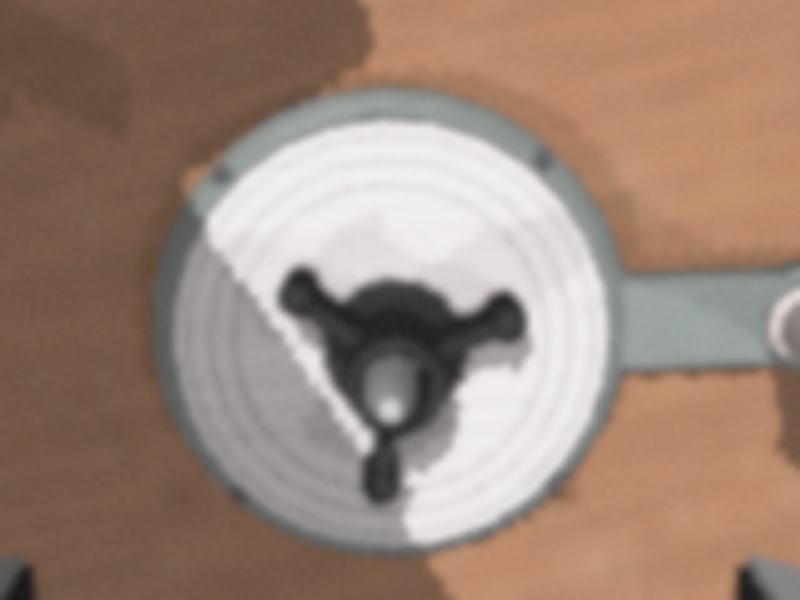

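The hub sits on the turntable with the spindle tip through its bore (crop (390,405)). Next is the roll: gap between posts faces 2.79 rad, so tool-y goes to -0.35.

Scaled: -338.6 mm / 800 = -0.4233, -119.6 mm / 800 = -0.1495, 1.69 rad / 6.2832 = 0.269.

>>> creep_tool --steps '[-0.0125,-0.035,0,0.0223,1,-0.025,-0.07,0,0.0446,1,-0.0375,-0.105,0,0.0668,1,-0.05,-0.14,0,0.0891,1,-0.0625,-0.175,0,0.1114,1,-0.075,-0.21,0,0.1337,1,-0.0875,-0.245,0,0.156,1,-0.1,-0.28,0.005,0.1783,1,-0.1125,-0.315,0.01,0.2005,0.6,-0.125,-0.3525,0.02,0.2228,0.45,-0.1375,-0.39,0.02,0.2467,0.45,-0.1495,-0.4233,0.02,0.269,0.45]'

```text
time_s: 11.5
position: [560.5, -98.1, 188.6]
ee_rot: [-0.001, 0.821, 0.571, -0.001]
force: [-0.2, 0.1, 0.3]
width: 0.698
finger_force: 0.0
```

>>> creep_tool --steps '[0,0,0,0,0.45,0,0,0,0,0.45,0,0,0,0,0.45]'

```text
time_s: 11.8
position: [561.1, -95.8, 189.7]
ee_rot: [-0.001, 0.819, 0.574, -0.0]
force: [0.3, -0.1, 0.2]
width: 0.463
finger_force: 0.0
```

```bash
python3 - <<'E'
from h import *
im=avg(5); snap("wrist","w9"); print(proj(im,[603,-113,48]),proj(im,[522,260,22]))
t=lambda h:(h[...,2]>150)&(h[...,1]>45)&(h[...,0]>15)&(h[...,0]<35)
circ(im,proj(im,[603,-113,48]),48,t,100)
c=(603,-113); go([c[0]-42.2,c[1]+15.5,8],-0.35)
im=eyes.get_image("top"); circ(im,(366,168),48,t,30)
E
```

```text
tcp [561.3 -95.7 190.3] sd [0.1 0.1 0.2] cam sd [0.1 0.1 0.2]
[356.31912289 195.91411715] [ 149.90793106 -143.15889006]
circle [ 601.9 -111.3] d 104.8 ellipse [ 601.6 -111.5] [103.1 104.5] px 2460
tool-y angle -0.348 q6 0.03 delta [-1.6, -0.2, 182.6, 0.002]Traceback (most recent call last):
  File "<stdin>", line 6, in <module>
  File "h.py", line 29, in circ
    w=np.zeros_like(m); cv2.circle(w,tuple(int(v) for v in uv0),r,1,-1); b=max(blobs(im,m*w),key=lambda b:b[0])
                                                                           ~~~^^^^^^^^^^^^^^^^^^^^^^^^^^^^^^^^^
ValueError: max() iterable argument is empty
```

View pics/w9.png

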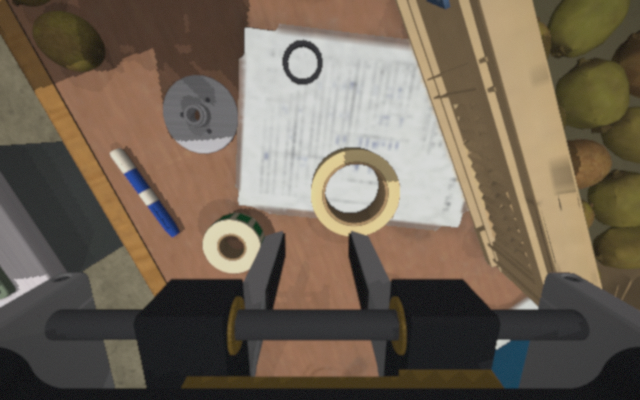

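Tape roll at (355,192) in the wrist view, well clear of stickers (232,245); descending onto its near wall.

Scaled: 182 mm / 800 = 0.2275, -1.2 mm / 800 = -0.0015.

>>> creep_tool --steps '[0.0005,-0.0015,0.0563,0,0.45,0.0005,-0.0015,0.1125,0,0.45,0.0005,-0.0015,0.1688,0,0.45,0.0005,-0.0015,0.2063,0,0.45,0.0005,-0.0015,0.2275,0,0.45,0.0005,-0.0015,0.2275,0,0.45,0.0005,-0.0015,0.2275,0,0,0.0005,-0.0015,0.2275,0,0,0.0005,-0.0015,0.2275,0,0,0.0005,-0.0015,0.2275,0,0,0.0005,-0.0015,0.2275,0,0,0.0005,-0.0015,0.2275,0,0]'

```text
time_s: 13.35
position: [561.5, -96.4, 9.7]
ee_rot: [0.001, 0.819, 0.574, 0.001]
force: [-0.8, -0.3, 5.7]
width: 0.155
finger_force: 30.5
```

>>> creep_tool --steps '[0,0,0,0,0,0,0,-0.0063,0,0,0,0,-0.0375,0,0,0,0,-0.0875,0,0,0,0,-0.1375,0,0,0,0,-0.1875,0,0,0,0,-0.1875,0,0,0,0,-0.1875,0,0]'

```text
time_s: 14.15
position: [560.7, -96.1, 159.1]
ee_rot: [0.0, 0.819, 0.574, 0.0]
force: [-0.2, 0.1, -1.6]
width: 0.153
finger_force: 30.3
```

```bash
python3 - <<'E'
from h import *
im=avg(4); snap("wrist","w10",(240,140,500,335),3)
E
```

```text
tcp [558.8 -95.5 156.2] sd [0.3 0.1 0.6] cam sd [0.4 0.1 1.3]
```

View pics/w10.png

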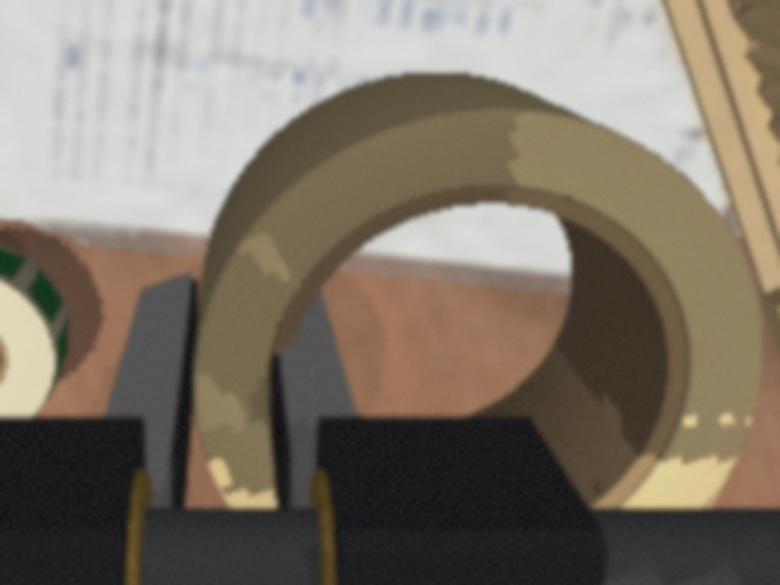

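The roll hangs level from its near wall, its rim at crop (480,95)–(760,370), free of everything. Carrying it over.

Scaled: 323.3 mm / 800 = 0.4041, -203.7 mm / 800 = -0.2546.

>>> creep_tool --steps '[0.0338,-0.0213,0,0,0,0.0675,-0.0425,0,0,0,0.1013,-0.0638,0,0,0,0.135,-0.085,0,0,0,0.1688,-0.1063,0,0,0,0.2025,-0.1275,0,0,0,0.245,-0.1538,0,0,0,0.2875,-0.1813,0,0,0,0.33,-0.2075,0,0,0,0.3725,-0.2338,0,0,0,0.4041,-0.2546,0,0,0,0.4041,-0.2546,0,0,0]'

```text
time_s: 15.6
position: [477.6, 280.5, 157.1]
ee_rot: [-0.001, 0.818, 0.576, -0.001]
force: [-0.3, -1.0, -1.6]
width: 0.152
finger_force: 29.5
```

>>> creep_tool --steps '[0,0,0,0,0,0,0,0,0,0,0,0,0,0,0]'

```text
time_s: 15.9
position: [479.9, 276.2, 158.0]
ee_rot: [0.0, 0.82, 0.573, -0.0]
force: [0.2, 0.2, -1.1]
width: 0.159
finger_force: 29.5
```

```bash
python3 - <<'E'
from h import *
im=avg(5); snap("wrist","w11")
c=im["color"].astype(int); h=cv2.cvtColor(im["color"],cv2.COLOR_RGB2HSV).astype(int)
# predicted rim circle of roll's top (z=tcp+40) and sampled left/right/far crossings
p=im["p"]; z=p[2]+40; M=rot(); ctr=p+M@np.array([-1.1,45,0]); print(ctr.round(1),arm.state()["force"].round(1))
for name,r in (("hole",38),("outer",52)):
    for a in np.arange(0,2*np.pi,np.pi/6):
        q=proj(im,[ctr[0]+r*np.cos(a),ctr[1]+r*np.sin(a),z]); print(name,round(a,2),q.round(0),end=" ")
    print()
cv2.imwrite("pics/w11m.png",im["color"][:,:,::-1])
E
```

```text
tcp [480.  276.5 158.4] sd [0.  0.2 0.1] cam sd [0.  0.1 0.2]
[521.9 260.1 158.4] [-0.6 -0.3 -1.4]
hole 0.0 [470. 254.] hole 0.52 [452. 225.] hole 1.05 [419. 210.] hole 1.57 [380. 213.] hole 2.09 [348. 234.] hole 2.62 [332. 265.] hole 3.14 [334. 297.] hole 3.67 [354. 321.] hole 4.19 [384. 333.] hole 4.71 [418. 331.] hole 5.24 [448. 314.] hole 5.76 [468. 286.] 
outer 0.0 [496. 245.] outer 0.52 [473. 205.] outer 1.05 [427. 183.] outer 1.57 [372. 188.] outer 2.09 [328. 217.] outer 2.62 [306. 261.] outer 3.14 [311. 304.] outer 3.67 [338. 337.] outer 4.19 [379. 353.] outer 4.71 [424. 350.] outer 5.24 [465. 327.] outer 5.76 [492. 290.]
```

```bash
python3 - <<'E'
from h import *
im=avg(4); p=im["p"]; z=p[2]+40; M=rot(); ctr=p+M@np.array([0,45,0])
h=cv2.cvtColor(cv2.GaussianBlur(im["color"],(3,3),0),cv2.COLOR_RGB2HSV)
for a in np.arange(-0.4,2.5,0.3):
    print(round(a,1),[(r,h[int(q[1]+.5),int(q[0]+.5)].tolist()) for r in range(28,62,2) for q in [proj(im,[ctr[0]+r*np.cos(a),ctr[1]+r*np.sin(a),z])]])
E
```

```text
tcp [479.8 277.2 158.5] sd [0.1 0.1 0. ] cam sd [0.1 0.1 0. ]
-0.4 [(28, [16, 89, 80]), (30, [16, 83, 80]), (32, [16, 90, 91]), (34, [17, 99, 144]), (36, [19, 88, 147]), (38, [21, 83, 208]), (40, [21, 84, 185]), (42, [22, 84, 195]), (44, [21, 86, 186]), (46, [21, 88, 195]), (48, [21, 83, 216]), (50, [12, 105, 201]), (52, [11, 106, 197]), (54, [11, 106, 197]), (56, [12, 110, 195]), (58, [12, 109, 196]), (60, [12, 109, 197])]
-0.1 [(28, [16, 85, 78]), (30, [17, 90, 79]), (32, [17, 89, 80]), (34, [17, 96, 125]), (36, [17, 95, 139]), (38, [21, 87, 176]), (40, [20, 86, 186]), (42, [21, 84, 185]), (44, [20, 85, 186]), (46, [20, 86, 186]), (48, [20, 87, 185]), (50, [18, 91, 184]), (52, [12, 110, 193]), (54, [12, 110, 186]), (56, [11, 109, 189]), (58, [12, 109, 195]), (60, [12, 104, 184])]
0.2 [(28, [17, 88, 78]), (30, [17, 88, 78]), (32, [17, 89, 77]), (34, [17, 89, 86]), (36, [16, 98, 143]), (38, [19, 89, 138]), (40, [21, 88, 188]), (42, [20, 86, 187]), (44, [21, 85, 186]), (46, [21, 86, 186]), (48, [20, 86, 186]), (50, [20, 87, 187]), (52, [12, 106, 200]), (54, [11, 106, 194]), (56, [11, 
[... 1901 characters left out ...]
(30, [165, 6, 157]), (32, [168, 8, 153]), (34, [173, 7, 155]), (36, [173, 7, 147]), (38, [15, 64, 124]), (40, [17, 91, 121]), (42, [21, 85, 147]), (44, [20, 84, 151]), (46, [20, 84, 152]), (48, [20, 83, 153]), (50, [21, 86, 154]), (52, [21, 83, 153]), (54, [21, 83, 135]), (56, [20, 83, 114]), (58, [21, 82, 109]), (60, [21, 78, 105])]
2.3 [(28, [11, 102, 117]), (30, [11, 101, 114]), (32, [4, 18, 112]), (34, [170, 7, 111]), (36, [173, 9, 111]), (38, [15, 86, 116]), (40, [18, 89, 121]), (42, [21, 83, 150]), (44, [20, 83, 151]), (46, [20, 84, 152]), (48, [20, 85, 153]), (50, [20, 84, 152]), (52, [20, 84, 151]), (54, [21, 84, 119]), (56, [19, 85, 111]), (58, [11, 106, 195]), (60, [12, 109, 202])]
```

Careful with the scale: shifts go in shares of 0.8 m and turns go in shares of 360 degrees. That gives: 104 mm / 800 = 0.13, 98 mm / 800 = 0.1225.

>>> creep_tool --steps '[-0.0025,0,0,0,0,-0.0025,0,0.0375,0,0,-0.0025,0,0.075,0,0,-0.0025,0,0.1,0,0,-0.0025,0,0.115,0,0,-0.0025,0,0.1225,0,0,-0.0025,0,0.13,0,0,-0.0025,0,0.13,0,0]'

```text
time_s: 17.2
position: [479.2, 275.6, 54.5]
ee_rot: [0.0, 0.819, 0.574, 0.0]
force: [0.8, 0.3, -1.3]
width: 0.156
finger_force: 29.5
```

>>> creep_tool --steps '[0,0,0,0,0,0,0,0.0075,0,0,0,0,0.015,0,0,0,0,0.0225,0,0,0,0,0.0275,0,0,0,0,0.0275,0,0,0,0,0.0275,0,0]'

```text
time_s: 17.9
position: [478.9, 275.5, 32.2]
ee_rot: [-0.0, 0.819, 0.574, -0.0]
force: [-0.2, -0.4, -0.5]
width: 0.155
finger_force: 29.5
```

Scaled: -165 mm / 800 = -0.2063, -120 mm / 800 = -0.15.

>>> creep_tool --steps '[0,0,0.0019,0,0,0,0,0.0019,0,0,0,0,0.0019,0,0.23,0,0,0.0019,0,0.23,0,0,0.0019,0,0.23,0,0,0.0019,0,0.23,0,0,-0.0188,0,0.23,0,0,-0.05,0,0.23,0,0,-0.1,0,0.23,0,0,-0.15,0,0.23,0,0,-0.2063,0,0.23,0,0,-0.2063,0,0.23]'

```text
time_s: 19.1
position: [483.8, 277.5, 205.4]
ee_rot: [0.002, 0.819, 0.574, 0.007]
force: [0.7, -0.3, 0.3]
width: 0.23
finger_force: 0.0
```

```bash
python3 - <<'E'
from h import *
eyes.get_image("top"); im=avg(4); q=proj(im,[521.2,260.6,70]); print(q)
t=lambda h:(h[...,2]>60)&(h[...,1]>60)&(h[...,0]>=18)&(h[...,0]<35)
circ(im,q,70,t,120)
h=cv2.cvtColor(cv2.GaussianBlur(im["color"],(3,3),0),cv2.COLOR_RGB2HSV)
for z in (70,):
  for a in np.arange(0,6.2,0.6):
    print(round(a,1),[(r,h[int(q[1]+.5),int(q[0]+.5),0].item()) for r in range(34,60,2) for q in [proj(im,[521.2+r*np.cos(a),260.6+r*np.sin(a),z])]])
snap("wrist","w12",(300,60,560,260),3)
E
```

```text
tcp [478.5 275.3 196.8] sd [0.9 0.4 1.4] cam sd [0.7 0.3 2.5]
[356.91158057 197.20659418]
circle [523.9 263.8] d 108.7 ellipse [523.2 263. ] [104.4 107.7] px 2770
0.0 [(34, 16), (36, 16), (38, 17), (40, 18), (42, 20), (44, 21), (46, 21), (48, 20), (50, 21), (52, 20), (54, 19), (56, 13), (58, 12)]
0.6 [(34, 168), (36, 6), (38, 14), (40, 18), (42, 19), (44, 21), (46, 21), (48, 21), (50, 21), (52, 20), (54, 22), (56, 26), (58, 70)]
1.2 [(34, 168), (36, 0), (38, 15), (40, 18), (42, 21), (44, 20), (46, 21), (48, 21), (50, 21), (52, 20), (54, 20), (56, 20), (58, 10)]
1.8 [(34, 0), (36, 15), (38, 17), (40, 23), (42, 25), (44, 26), (46, 27), (48, 27), (50, 27), (52, 25), (54, 21), (56, 20), (58, 13)]
2.4 [(34, 13), (36, 18), (38, 24), (40, 25), (42, 26), (44, 27), (46, 27), (48, 28), (50, 25), (52, 22), (54, 11), (56, 0), (58, 75)]
3.0 [(34, 17), (36, 20), (38, 25), (40, 26), (42, 26), (44, 27), (46, 28), (48, 27), (50, 27), (52, 18), (54, 12), (56, 12), (58, 11)]
3.6 [(34, 18), (36, 19), (38, 21), (40, 21), (42, 21), (44, 21), (46, 21), (48, 20), (50, 17), (52, 12), (54, 12), (56, 11), (58, 11)]
4.2 [(34, 17), (36, 18), (38, 21), (40, 21), (42, 21), (44, 20), (46, 19), (48, 0), (50, 0), (52, 170), (54, 165), (56, 165), (58, 170)]
4.8 [(34, 17), (36, 17), (38, 19), (40, 21), (42, 21), (44, 20), (46, 20), (48, 21), (50, 19), (52, 14), (54, 12), (56, 12), (58, 12)]
5.4 [(34, 16), (36, 17), (38, 18), (40, 20), (42, 21), (44, 20), (46, 20), (48, 20), (50, 20), (52, 19), (54, 13), (56, 12), (58, 11)]
6.0 [(34, 17), (36, 16), (38, 17), (40, 19), (42, 21), (44, 21), (46, 21), (48, 20), (50, 20), (52, 20), (54, 17), (56, 13), (58, 11)]
```

Scaled: -232.6 mm / 800 = -0.2908, 62.7 mm / 800 = 0.0784.

>>> creep_tool --steps '[-0.0438,0.0113,0,0,0.3,-0.1,0.0263,0,0,0.5,-0.1563,0.0413,0,0,0.65,-0.2125,0.0563,0.0188,0,0.65,-0.2563,0.0688,0.0375,0,0.65,-0.2908,0.0784,0.0563,0,0.65,-0.2908,0.0784,0.0563,0,0.65,-0.2908,0.0784,0.0563,0,0.65,-0.2908,0.0784,0.0563,0,0.65]'

```text
time_s: 20.3
position: [458.6, 36.4, 152.5]
ee_rot: [-0.0, 0.819, 0.574, 0.0]
force: [0.1, -0.1, 0.1]
width: 0.648
finger_force: 0.0
```

```bash
python3 - <<'E'
from h import *
im=avg(5); q=proj(im,[457.7,35.1,5]); print(q)
h=cv2.cvtColor(im["color"],cv2.COLOR_RGB2HSV); print([h[int(q[1])-20,int(q[0])+k].tolist() for k in range(-90,91,12)])
for v in (70,90,110): circ(im,q,4,lambda h:(h[...,2]>v)&(h[...,1]<40),100)
snap("wrist","w13",(220,100,420,250),4)
E
```

```text
tcp [458.8  36.5 152.9] sd [0.1 0.1 0.1] cam sd [0.  0.1 0.2]
[316.72407322 194.46599918]
[[12, 105, 112], [11, 108, 116], [13, 105, 112], [11, 100, 115], [12, 105, 109], [120, 2, 128], [150, 4, 130], [150, 2, 127], [135, 4, 129], [143, 8, 130], [0, 0, 126], [13, 57, 171], [60, 1, 231], [40, 3, 235], [40, 3, 232], [40, 3, 232]]
circle [509.8   4. ] d 210.3 ellipse [514.3  -1.8] [ 99.3 201.2] px 7239
circle [509.8   4. ] d 210.3 ellipse [514.3  -1.8] [ 99.2 201.2] px 7172
circle [509.8   4. ] d 210.3 ellipse [514.8  -2.6] [ 97.7 203. ] px 6711
```

```bash
python3 - <<'E'
from h import *
im=avg(5); q=proj(im,[457.7,35.1,5])
for hi in (190,210): circ(im,q,5,lambda h:(h[...,2]>80)&(h[...,2]<hi)&(h[...,1]<40),75)
g=cv2.cvtColor(im["color"],cv2.COLOR_RGB2GRAY)
C=cv2.HoughCircles(cv2.GaussianBlur(g[120:270,240:400],(3,3),0),cv2.HOUGH_GRADIENT,1,40,param1=80,param2=15,minRadius=35,maxRadius=70)
for c in C[0][:4]: print(c+[240,120,0],cast(im,(c[0]+240,c[1]+120),5).round(1))
# collar: dark bore
u,v=proj(im,[457.7,35.1,26]).astype(int); print(u,v); print(g[v-18:v+20:2,u-20:u+22:2])
E
```

```text
tcp [458.5  35.8 152.6] sd [0.1 0.2 0.1] cam sd [0.  0.2 0.1]
circle [457.4  36.6] d 92.0 ellipse [457.5  37. ] [90.4 91.5] px 2881
circle [457.4  36.6] d 92.0 ellipse [457.3  36.8] [91.  91.5] px 4421
[315.5        192.5         38.59999847] [456.9  37.3   5. ]
316 198
[[124 111 108 108 107 107 106 107 106 105 105 109 127 125  98  85 111 125
  126 127 126]
 [123 109 107 106 106 106 107 103 100  95  95  98 114 125 125 122 126 126
  127 126 126]
 [125 111 107 106 106 106  99  90  86  94  95  92  92 103 118 125 127 127
  127 128 128]
 [128 113 108 107 108 100  89  96 105 109 110 116 118 103  97 122 127 128
  128 129 127]
 [128 116 107 107 105  89  97 105 108 114 120 115 110 119 111 112 127 129
  127 129 128]
 [110  97  98 107 102  97  99 114 124 117 112 118 124 119 120 113 123 129
  129 129 131]
 [ 90  66  82 105  98 104 118 120  93  73  72  76  98 119 119 120 117 126
  129 147 176]
 [104  79  98 107  96 105 126  94  66  65  67  65  70  95 122 128 119 127
  148 188 201]
 [126 122 131 143 112 110 121  82  67  64  66  67  70  87 119 124 123 137
  175 201 204]
 [141 167 192 197 147 114 12
[... 162 characters left out ...]
0 191 178 141 142 141 103  89  86  88 123 182 188 174 196 199
  198 199 198]
 [208 207 207 201 191 185 185 197 174 148 136 156 190 199 184 196 202 201
  201 202 201]
 [206 205 205 201 191 190 190 192 194 199 199 197 195 171 137 177 204 204
  204 204 204]
 [208 206 206 205 200 192 190 187 186 190 190 188 185 136 103 138 197 202
  201 202 201]
 [208 207 207 206 205 197 193 193 192 190 193 199 201 166 122 158 196 205
  205 205 205]
 [203 203 201 203 202 200 197 193 195 191 195 201 202 198 187 199 202 203
  204 204 204]
 [205 205 205 203 203 202 200 202 199 199 200 200 200 200 199 200 199 198
  199 202 201]
 [208 208 209 209 207 207 206 205 206 206 205 205 205 206 205 206 203 204
  204 204 203]]
```

Scaled: 141 mm / 800 = 0.1763, 135 mm / 800 = 0.1688.

>>> creep_tool --steps '[0,0,0.0563,0,0.65,0,0,0.1125,0,0.65,0,0,0.15,0,0.65,0,0,0.1688,0,0.65,0,0,0.1763,0,0.65,0,0,0.1763,0,0.65,0,0,0.1763,0,0,0,0,0.1763,0,0,0,0,0.1763,0,0,0,0,0.1763,0,0,0,0,0.1763,0,0,0,0,0.1763,0,0]'

```text
time_s: 22.05
position: [458.7, 35.5, 11.9]
ee_rot: [0.0, 0.819, 0.574, 0.0]
force: [-1.0, -0.1, 2.4]
width: 0.288
finger_force: 30.0
```

>>> creep_tool --steps '[0,0,0,0,0,0,0,0,0,0,0,0,-0.0063,0,0,0,0,-0.05,0,0,0,0,-0.1,0,0,0,0,-0.15,0,0,0,0,-0.1875,0,0,0,0,-0.1875,0,0,0,0,-0.1875,0,0]'

```text
time_s: 22.95
position: [458.1, 35.5, 161.1]
ee_rot: [0.0, 0.819, 0.574, 0.0]
force: [-0.4, -0.4, -1.0]
width: 0.292
finger_force: 30.0
```

```bash
python3 - <<'E'
from h import *
im=avg(5); p=im["p"]; g=cv2.cvtColor(im["color"],cv2.COLOR_RGB2GRAY)
u,v=proj(im,p+[0,0,16]).astype(int); print(u,v); print(g[v-18:v+20:2,u-20:u+22:2])
snap("wrist","w14",(220,100,420,250),4)
E
```

```text
tcp [456.6  35.7 159.3] sd [0.2 0.  0.3] cam sd [0.3 0.  0.8]
317 254
[[ 84  77  88 102 105  96  88  92  93  97 101  96  90  89  91 100 105 101
   90  78  55]
 [ 75  87 101 102  95  94 112 122 118 108 107 109 107 103  99  90 100 106
  102  81  50]
 [ 71 100  99  89  98 117 127 129 125 114 111 108 106 107 108 102  90 100
  105  86  52]
 [ 80 100  90 103 123 128 129 131 131 129 131 126 125 115 106 105  97  89
  102  91  53]
 [ 89 100 102 124 131 123 128 130 133 132 130 131 130 129 114 103 103  96
   97 100  64]
 [ 98 100 113 128 118  92 106 120 131 130 131 129 125 112  90  87  98 103
   97  99  67]
 [101 101 119 130 104  80  87  94 104 108 111 104  91  81  75  73  95 103
   95  89  68]
 [ 96 104 126 130  96  80  81  84  93  93  88  85  80  76  74  73  90 102
   96  88  64]
 [ 97 113 129 125  89  80  81  83  82  86  83  8
[... 231 characters left out ...]
1 129 114  89  86  88  87  86  83  81  81  81  78  89 118 117
  129 173 124]
 [105 113 118 126 129 110  89  85  89  90  89  86  85  81  91 112 125 121
  157 185 134]
 [118 132 141 135 128 126 112  95  89  86  87  86  88  99 119 123 120 107
  128 181 159]
 [180 184 188 175 148 128 126 123 117 110 106 113 118 124 130 121 103  94
  102 169 165]
 [199 197 192 191 185 163 144 134 127 127 127 131 130 139 151 127  99  98
  120 176 173]
 [201 202 198 197 192 187 183 177 166 152 157 171 183 180 184 175 145 142
  173 188 183]
 [199 197 199 199 196 192 186 187 189 193 196 197 192 186 185 185 184 184
  186 188 186]
 [197 197 198 198 196 197 194 196 197 197 197 193 183 183 182 183 184 183
  184 184 181]]
```

Scaled: 233.6 mm / 800 = 0.292, -17.7 mm / 800 = -0.0221.

>>> creep_tool --steps '[0.0375,-0.0025,0,0,0,0.0938,-0.0075,0,0,0,0.15,-0.0113,0,0,0,0.2063,-0.0163,0,0,0,0.2563,-0.02,0,0,0,0.292,-0.0221,0,0,0,0.292,-0.0221,0,0,0,0.292,-0.0221,0.025,0,0,0.292,-0.0221,0.0563,0,0,0.292,-0.0221,0.065,0,0,0.292,-0.0221,0.065,0,0,0.292,-0.0221,0.065,0,0]'

```text
time_s: 24.45
position: [522.0, 260.7, 110.0]
ee_rot: [0.0, 0.819, 0.573, 0.0]
force: [0.9, 0.5, -1.4]
width: 0.288
finger_force: 30.0
```

```bash
python3 - <<'E'
from h import *
im=avg(5); p=im["p"]; g=cv2.cvtColor(im["color"],cv2.COLOR_RGB2GRAY); print(arm.state()["force"].round(1))
u,v=proj(im,p+[0,0,16]).astype(int); print(u,v,proj(im,[521.2,260.6,90])); print(g[v-18:v+20:2,u-20:u+22:2])
snap("wrist","w15",(260,190,380,290),6)
E
```

```text
tcp [522.6 261.2 110.8] sd [0.1 0.1 0.1] cam sd [0.1 0.1 0.4]
[-0.6  0.3 -0.5]
317 254 [316.04047901 233.98591861]
[[ 92  88  98 117 118 107  99 101 103 109 114 109 105 101 103 113 121 113
  100  88  61]
 [ 82 100 114 114 104 108 126 136 129 122 121 122 120 116 111 102 113 119
  113  88  57]
 [ 82 114 113  99 110 133 143 142 128 108 106 110 116 118 120 113 102 112
  117  97  58]
 [ 92 117 106 119 138 143 130 103  88  76  77  76  85 100 116 118 109 101
  114 102  62]
 [102 116 118 139 146 132  92  72  71  71  70  71  71  75  96 114 115 109
  110 110  73]
 [108 113 127 146 136 100  83  73  71  70  71  69  73  79  86  98 112 116
  109 110  77]
 [111 115 136 146 116  91  94  95  90  82  79  81  85  87  85  83 105 114
  107 101  74]
 [105 113 141 146 107  89  91  94 101 103  96  94  90  85  81  82 100 114
  107  98  71]
 [102 124 145 141 100  91  93  91  95  96  93  94  90  88  84  80  95 114
  104  97  67]
 [107 121 143 144 108  94  94  95  94  95  93  93  93  90  87  86 101 114
  106  98  65]
 [139 126 138 147 116  96  95  97  95  95  92  93  91  87  88  88 120 120
  116 110  75]
 [183 160 136 146 130 101  98  98  98  97  93  93  93  91  87 102 131 126
  122 124  86]
 [187 154 131 144 145 124  99  98  98 101 101  96  95  93 104 126 139 129
  126 128  93]
 [191 148 126 133 142 141 127 107 101  98  98  96  99 113 133 138 131 109
   98 123 108]
 [143 130 127 129 133 139 141 137 134 123 123 130 133 140 144 127  95  73
   78 117 112]
 [140 134 131 129 129 133 135 140 140 140 142 142 140 142 137  98  70  70
   88 124 118]
 [142 142 136 133 127 127 129 129 130 135 137 139 136 131 130 119  98  98
  119 128 125]
 [139 138 140 137 131 129 126 126 129 134 138 139 133 125 126 127 125 124
  127 128 125]
 [139 138 139 139 139 136 134 137 138 141 138 133 125 123 124 125 123 123
  125 125 125]]
```

Scaled: 14 mm / 800 = 0.0175, 10 mm / 800 = 0.0125.

>>> creep_tool --steps '[0,-0.0006,0.0063,0,0,0,-0.0006,0.0125,0,0,0,-0.0006,0.0175,0,0,0,-0.0006,0.0175,0,0,0,-0.0006,0.0175,0,0]'

```text
time_s: 25.25
position: [520.9, 261.2, 95.0]
ee_rot: [-0.0, 0.819, 0.574, -0.0]
force: [-1.0, 0.0, -2.0]
width: 0.289
finger_force: 30.0
```

>>> creep_tool --steps '[0,0,0.005,0,0,0,0,0.01,0,0,0,0,0.0138,0,0,0,0,0.0163,0,0,0,0,0.0163,0,0]'

```text
time_s: 25.75
position: [521.0, 261.2, 82.1]
ee_rot: [-0.0, 0.819, 0.574, -0.0]
force: [0.4, -0.7, -1.6]
width: 0.29
finger_force: 30.0
```

Scaled: -130 mm / 800 = -0.1625, -100 mm / 800 = -0.125.

>>> creep_tool --steps '[0,0,0.0019,0,0,0,0,0.0019,0,0,0,0,0.0019,0,0.5,0,0,0.0019,0,0.5,0,0,0.0019,0,0.5,0,0,0.0019,0,0.5,0,0,-0.025,0,0.5,0,0,-0.075,0,0.6,0,0,-0.125,0,0.8,0,0,-0.1625,0,1,0,0,-0.1625,0,1,0,0,-0.1625,0,1]'

```text
time_s: 26.95
position: [521.4, 261.3, 212.9]
ee_rot: [0.0, 0.819, 0.574, 0.001]
force: [0.2, 0.1, -0.6]
width: 0.891
finger_force: 0.0
```

>>> creep_tool --steps '[0,0,0,0,1,0,0,0,0,1]'

```text
time_s: 27.15
position: [519.8, 260.8, 210.1]
ee_rot: [-0.001, 0.819, 0.574, -0.002]
force: [0.1, -0.7, -0.2]
width: 0.996
finger_force: 0.0
```

```bash
python3 - <<'E'
from h import *
im=avg(5); q=proj(im,[521.2,260.6,75]); print(q)
for lo in (90,): circ(im,q,75,lambda h:(h[...,2]>lo)&(h[...,1]<30),75)
u,v=proj(im,[521.2,260.6,96]).astype(int); g=cv2.cvtColor(im["color"],cv2.COLOR_RGB2GRAY); print(u,v); print(g[v-16:v+18:2,u-16:u+18:2])
snap("wrist","w16",(220,100,420,250),4)
E
```

```text
tcp [520.4 261.  211. ] sd [0.3 0.1 0.5] cam sd [0.2 0.1 0.5]
[318.51268987 195.24833174]
circle [519.9 262.1] d 90.0 ellipse [519.8 262.1] [89.4 89.8] px 4758
318 200
[[198 198 197 196 187 170 143 112  98 101 115 133 136 136 169 190 215]
 [198 198 197 184 136 115 126 147 140 127 109 110 130 137 138 161 212]
 [203 202 190 142 147 171 177 181 174 157 166 128 107 132 139 142 201]
 [201 199 168 154 178 167 177 193 193 167 161 160 127 123 138 140 178]
 [194 194 177 182 182 203 197 177 181 198 206 163 144 136 135 138 161]
 [182 185 190 198 212 163 109 110 104 112 170 201 164 162 136 137 142]
 [189 184 196 215 184  78  94 132 146 115  97 181 194 160 146 139 162]
 [217 191 203 218 149  64  98 178 213 173  91 155 204 161 148 150 184]
 [218 201 204 217 146  81  85 154 196 150  91 150 210 182 146 141 144]
 [211 201 205 217 165  94  84  91 101  91 101 171 205 164 141 140 137]
 [207 200 200 213 201 132  94  91  90  95 143 203 196 149 134 134 135]
 [216 207 207 201 211 199 160 136 137 164 207 202 171 140 137 136 136]
 [216 209 206 203 198 211 211 208 210 213 204 154 118 134 139 139 138]
 [218 216 206 204 203 203 197 205 197 161 136  88  77 113 137 136 137]
 [219 219 218 210 206 206 200 180 153 134 128  98  85 119 138 137 137]
 [217 216 216 210 209 200 176 137 134 137 137 129 127 133 137 140 138]
 [216 216 215 214 210 172 136 135 134 136 135 134 136 135 136 135 135]]
```

View pics/w16.png

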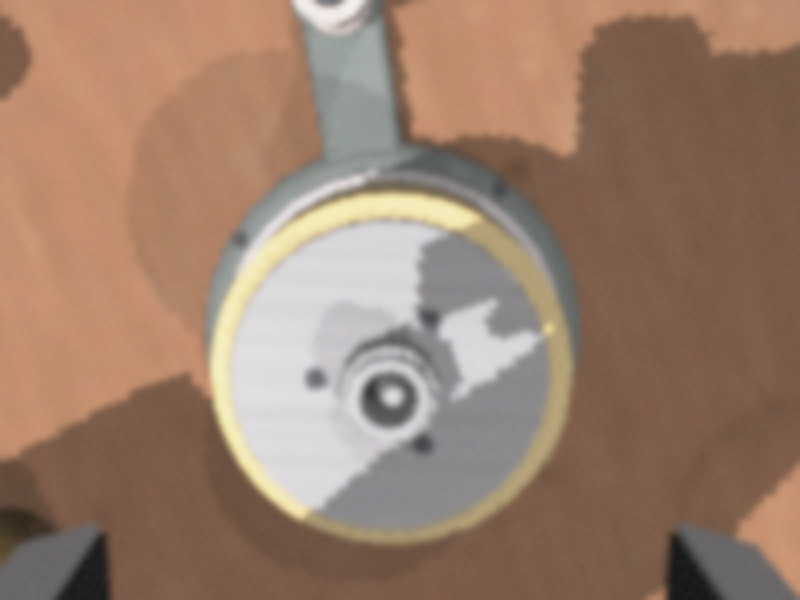

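The plate lies concentric on the roll (collar at crop (390,395), spindle tip visible in it). Next the large weight: check crate and pliers clearances.

```bash
python3 - <<'E'
from h import *
im=eyes.get_image("top"); im["color"]=cv2.imread("pics/top0.png")[:,:,::-1].copy()
for n,uv,z in (("pliers tip",(454,173),8),("pliers",(470,171),8),("lip",(440,96),150),("lip2",(450,93),150),("lip3",(400,105),150),("lipL",(110,130),150)): print(n,cast(im,uv,z).round(0))
E
```

```text
pliers tip [ 591. -347.    8.]
pliers [ 595. -390.    8.]
lip [ 741. -281.  150.]
lip2 [ 748. -305.  150.]
lip3 [ 720. -185.  150.]
lipL [674. 484. 150.]
```

Scaled: -491.2 mm / 800 = -0.614, 272.2 mm / 800 = 0.3403.

>>> creep_tool --steps '[-0.05,0.0275,0,0,1,-0.1013,0.0563,0,0,1,-0.1525,0.085,0,0,1,-0.2038,0.1138,0,0,1,-0.255,0.1425,0,0,1,-0.3063,0.1713,0,0,1,-0.3575,0.2,0.0125,0,1,-0.4088,0.2288,0.025,0,1,-0.46,0.2575,0.0375,0,1,-0.5113,0.2863,0.05,0,1,-0.5625,0.3138,0.0625,0,1,-0.614,0.3403,0.0725,0,1]'

```text
time_s: 28.7
position: [608.9, -295.3, 153.7]
ee_rot: [-0.0, 0.819, 0.574, -0.0]
force: [0.6, 0.3, -0.8]
width: 1.005
finger_force: 0.0
```

>>> creep_tool --steps '[0,0,0,0,1,0,0,0,0,1,0,0,0,0,1]'

```text
time_s: 29.0
position: [609.1, -292.4, 154.6]
ee_rot: [-0.0, 0.819, 0.574, 0.0]
force: [0.2, 0.3, -0.9]
width: 0.996
finger_force: 0.0
```

```bash
python3 - <<'E'
from h import *
im=avg(5); q=proj(im,[608,-294,26]); print(q, proj(im,im["p"]*[1,1,0]+[0,0,26]))
h=cv2.cvtColor(im["color"],cv2.COLOR_RGB2HSV); u,v=q.astype(int)
print([h[v,u+k].tolist() for k in range(-54,55,6)]);print([h[v+k,u].tolist() for k in range(-54,55,6)])
for t in (70,85,100): circ(im,q,26,lambda h:(h[...,2]<t)&(h[...,1]<70),55)
E
```

```text
tcp [ 609.3 -292.   155.1] sd [0.  0.1 0.1] cam sd [0.  0.3 0.2]
[316.75011572 198.97385722] [317.26044446 196.93420555]
[[12, 105, 177], [11, 104, 182], [11, 107, 178], [12, 105, 177], [11, 108, 175], [4, 34, 113], [120, 12, 103], [0, 17, 75], [11, 98, 101], [11, 107, 148], [12, 107, 158], [12, 108, 146], [128, 12, 87], [120, 12, 104], [9, 54, 95], [12, 100, 155], [12, 102, 175], [12, 105, 178], [12, 106, 181]]
[[12, 107, 178], [11, 105, 180], [11, 109, 180], [11, 108, 160], [12, 105, 141], [105, 14, 75], [114, 13, 99], [10, 60, 127], [12, 109, 166], [11, 107, 148], [10, 98, 96], [10, 40, 57], [126, 14, 91], [120, 12, 104], [11, 106, 157], [12, 108, 158], [13, 28, 162], [15, 22, 185], [13, 22, 184]]
circle [ 608.6 -297.8] d 32.8 ellipse [ 608.7 -297.7] [31.4 32.8] px 171
circle [ 608.9 -297.5] d 34.8 ellipse [ 609.1 -296.9] [34.4 35. ] px 210
circle [ 607.6 -295.3] d 41.2 ellipse [ 607.5 -296.3] [37.8 40.4] px 335
```

```bash
python3 - <<'E'
from h import *
im=avg(5); q=proj(im,[608,-294,26])
for t in (115,125,140): circ(im,q,26,lambda h:(h[...,2]<t)&(h[...,1]<60),60)
g=cv2.cvtColor(im["color"],cv2.COLOR_RGB2HSV); m=((g[...,2]<125)&(g[...,1]<60)).astype(np.uint8); u,v=q.astype(int)
for r in m[v-44:v+48:4,u-52:u+56:3]: print(''.join('.#'[k] for k in r))
E
```

```text
tcp [ 609.2 -292.8  154.9] sd [0.1 0.3 0.2] cam sd [0.  0.3 0.1]
circle [ 610.2 -294.3] d 63.5 ellipse [ 610.5 -294.6] [60.2 63.2] px 1804
circle [ 610.1 -294.5] d 63.8 ellipse [ 610.3 -294.8] [60.3 63.8] px 1844
circle [ 610.1 -294.5] d 63.9 ellipse [ 610.2 -294.9] [60.5 64. ] px 1860
....................................
....................................
....................................
....................................
.................###................
..............##########............
.............############...........
............##############..........
...........######....######.........
..........#####........####.........
..........####.........#####........
..........####.........#####........
..........#####........#####........
..........######......######........
...........################.........
...........###############..........
.............############...........
..............#########.............
....................................
....................................
....................................
....................................
....................................
```

Scaled: 143 mm / 800 = 0.1788, 1.4 mm / 800 = 0.0018.

>>> creep_tool --steps '[-0.0015,0.0018,0.0563,0,1,-0.0015,0.0018,0.1125,0,1,-0.0015,0.0018,0.1563,0,1,-0.0015,0.0018,0.1725,0,1,-0.0015,0.0018,0.1788,0,1,-0.0015,0.0018,0.1788,0,1,-0.0015,0.0018,0.1788,0,0,-0.0015,0.0018,0.1788,0,0,-0.0015,0.0018,0.1788,0,0,-0.0015,0.0018,0.1788,0,0,-0.0015,0.0018,0.1788,0,0,-0.0015,0.0018,0.1788,0,0]'

```text
time_s: 30.7
position: [610.1, -295.3, 12.3]
ee_rot: [0.0, 0.819, 0.574, 0.0]
force: [-1.8, 0.4, 4.2]
width: 0.658
finger_force: 30.0
```

>>> creep_tool --steps '[0,0,0,0,0,0,0,0,0,0,0,0,-0.0063,0,0,0,0,-0.05,0,0,0,0,-0.1,0,0,0,0,-0.15,0,0,0,0,-0.1875,0,0,0,0,-0.1875,0,0,0,0,-0.1875,0,0,0,0,-0.1875,0,0]'

```text
time_s: 31.7
position: [607.8, -293.7, 157.4]
ee_rot: [-0.003, 0.819, 0.574, -0.001]
force: [0.2, 0.6, -3.7]
width: 0.666
finger_force: 30.0
```

```bash
python3 - <<'E'
from h import *
im=avg(5); q=proj(im,im["p"]+[0,0,18]); print(q)
g=cv2.cvtColor(im["color"],cv2.COLOR_RGB2HSV); u,v=q.astype(int); h=g[v-60:v+64:4,u-64:u+66:4]
for r in h: print(' '.join('%3d'%k for k in r[:,2]))
E
```

```text
tcp [ 608.4 -294.1  158.2] sd [0.5 0.3 0.8] cam sd [0.2 0.1 0.5]
[317.97988839 256.25634725]
178 180 178 181 182 179 177 180 179 179 181 181 182 181 179 185 184 180 181 178 179 180 182 182 180 179 175 176 181 182 183 183 180
178 182 179 181 182 182 179 179 180 177 180 182 174 142 119  97  80 102 129 157 174 179 183 182 177 181 180 178 178 180 182 185 182
175 181 179 181 181 185 180 178 177 179 174 113  65  50  50  56  62  52  49  57  71 131 179 183 178 179 181 181 180 179 177 184 182
174 180 178 175 177 181 182 178 177 132  65  56  66  57  49  49  47  48  48  63  66  54  74 160 180 177 180 182 184 180 174 178 182
175 176 177 176 178 182 184 181 133  62  64  48  57  56  57  57  58  56  56  56  56  50  66  63 157 180 175 180 180 184 177 177 179
177 175 176 175 175 179 182 130  62  48  55  57  56  53  53  55  54  56 
[... 2659 characters left out ...]
 208 159 112 178 175 175 182 178  78  29
 29 161 156 155 154 149 156 158 170 173 175 172 165 164 148 160 226 218 118 165 165 168 160 210 185 116 154 174 171 180 177 147  28
 57 151 143 142 141 138 145 155 164 165 166 167 167 162 152 182 229 213 107 165 166 171 149 205 202 139 121 173 172 178 177 172  30
100 124 128 123 120 124 133 142 146 145 147 151 148 145 136 172 214 184  94 147 147 152 135 171 182 141 107 157 156 157 161 155  62
 49  51  51  51  51  51  50  51  50  52  50  51  50  51  52  52  50  51  53  49  51  50  51  49  52  52  53  49  49  51  48  50  54
 55  57  58  57  53  55  56  57  56  56  58  56  58  57  56  56  57  56  57  56  58  58  58  58  57  58  57  58  57  57  56  55  56
```

Scaled: 491.6 mm / 800 = 0.6145, -273.1 mm / 800 = -0.3414.

>>> creep_tool --steps '[0.0375,-0.0213,0,0,0,0.0938,-0.0525,0,0,0,0.15,-0.0838,0,0,0,0.2063,-0.115,0,0,0,0.2625,-0.1463,0,0,0,0.3188,-0.1775,0,0,0,0.375,-0.2088,0,0,0,0.4313,-0.24,0,0,0,0.4875,-0.2713,0,0,0,0.5375,-0.2988,0,0,0,0.5813,-0.3225,0,0,0,0.6145,-0.3414,0,0,0]'

```text
time_s: 33.15
position: [520.2, 263.6, 161.3]
ee_rot: [-0.0, 0.818, 0.575, 0.0]
force: [1.0, -0.2, -4.3]
width: 0.657
finger_force: 30.0
```

>>> creep_tool --steps '[0,0,0,0,0,0,0,0,0,0,0,0,0.0188,0,0,0,0,0.0438,0,0,0,0,0.05,0,0,0,0,0.05,0,0,0,0,0.05,0,0]'

```text
time_s: 33.85
position: [521.9, 259.7, 121.6]
ee_rot: [0.0, 0.819, 0.573, 0.0]
force: [-0.2, -0.3, -3.4]
width: 0.659
finger_force: 30.0
```

```bash
python3 - <<'E'
from h import *
im=avg(5); q=proj(im,im["p"]+[0,0,18]); print(q,proj(im,[521.2,260.6,96]),arm.state()["force"].round(1))
g=cv2.cvtColor(im["color"],cv2.COLOR_RGB2HSV); u,v=q.astype(int); h=g[v-36:v+30:3,u-36:u+38:3]
for r in h: print(' '.join('%3d'%k for k in r[:,2]))
E
```

```text
tcp [522.2 260.3 122.4] sd [0.1 0.2 0.1] cam sd [0.1 0.3 0.4]
[317.68899396 255.74108465] [316.08745003 230.03775535] [-0.4 -1.  -3.1]
 85  64  63  69  67  63  64  66  63  65  67  64  65  66  64  66  69  68  68  68  68  67  63  72 104
 66  69  75  71  67  66  65  64  65  62  64  64  70  67  66  69  67  68  67  68  67  68  68  62  73
 72  78  75  75  78  70  68  72  77  66  70  77  80  79  74  79  74  68  67  66  66  65  68  65  60
 77  76  76  78  79  77  77  75  75  77  79  79  82  78  80  79  79  67  65  68  66  66  64  64  67
 76  76  77  77  76  77  77  75  80  86  86  87  88  87  86  91  82  72  65  66  65  65  66  65  67
 77  76  76  78  76  77  94 105 104  91  92  88  89  91 128 108 109 107  78  68  67  65  67  67  69
 76  77  75  76  76 118 208 181 108 105  93  93  92 101 136 106 129 135 120  78  66  66  67
[... 808 characters left out ...]

 75  77  79  77  56  50  53  52  52  54  52  52  54  55  55  53  54  52  49  49  57  78  80  83  83
 77  76  78  89  84  53  52  52  54  53  52  55  54  53  54  51  52  48  52  52  75  83  81  83  82
 88 103 113 119 116  75  56  55  53  54  51  54  53  53  51  50  51  51  53  69  80  79  81  80  75
117 119 120 110  94  81  66  55  54  54  54  55  54  52  52  52  50  56  72  76  83  81  78  81  75
119 119 119  82  80  79  80  73  61  55  54  54  54  54  54  56  65  76  79  81  81  80  79  80  76
112  93  80  78  78  77  78  76  76  73  71  66  64  68  73  78  78  82  81  80  80  80  80  77  74
 99  77  74  76  77  79  77  75  77  77  77  80  81  80  79  83  80  80  79  78  78  77  77  74 118
```

Scaled: 23 mm / 800 = 0.0288, 19 mm / 800 = 0.0238.

>>> creep_tool --steps '[0,0,0.01,0,0,0,0,0.0175,0,0,0,0,0.0238,0,0,0,0,0.0288,0,0,0,0,0.0288,0,0,0,0,0.0288,0,0]'

```text
time_s: 34.7
position: [521.2, 260.3, 98.2]
ee_rot: [-0.0, 0.819, 0.574, -0.0]
force: [-0.8, -1.1, -2.3]
width: 0.662
finger_force: 30.0
```

>>> creep_tool --steps '[0,0,0.005,0,0,0,0,0.01,0,0,0,0,0.0138,0,0,0,0,0.0138,0,0,0,0,0.0138,0,0]'

```text
time_s: 35.2
position: [521.2, 260.3, 87.4]
ee_rot: [-0.0, 0.819, 0.574, -0.0]
force: [0.4, -0.1, -3.6]
width: 0.658
finger_force: 30.0
```

Scaled: -130 mm / 800 = -0.1625, 1.5 mm / 800 = 0.0019.

>>> creep_tool --steps '[0,0,0.0013,0,0,0,0,0.0019,0,0,0,0,0.0019,0,0,0,0,0.0019,0,0.76,0,0,0.0019,0,0.76,0,0,0.0019,0,0.76,0,0,0.0019,0,0.76,0,0,-0.025,0,0.8,0,0,-0.075,0,0.9,0,0,-0.1375,0,1,0,0,-0.1625,0,1,0,0,-0.1625,0,1]'

```text
time_s: 36.4
position: [524.3, 261.3, 222.5]
ee_rot: [0.001, 0.819, 0.574, 0.005]
force: [-0.0, -0.4, 0.6]
width: 1.001
finger_force: 0.0
```

>>> creep_tool --steps '[0,0,0,0,1,0,0,0,0,1,0,0,0,0,1]'

```text
time_s: 36.7
position: [519.8, 259.8, 214.7]
ee_rot: [-0.001, 0.819, 0.574, -0.002]
force: [-0.6, 0.2, 0.5]
width: 0.996
finger_force: 0.0
```

```bash
python3 - <<'E'
from h import *
im=avg(5); q=proj(im,[521.2,260.6,101]); print(q)
for z,t in ((101,lambda h:(h[...,2]<130)&(h[...,1]<60)),): circ(im,q,z,t,62)
g=cv2.cvtColor(im["color"],cv2.COLOR_RGB2HSV); u,v=q.astype(int); h=g[v-60:v+64:4,u-64:u+66:4]
for r in h: print(' '.join('%3d'%k for k in r[:,2]))
E
```

```text
tcp [520.6 260.1 215.9] sd [0.3 0.1 0.6] cam sd [0.2 0.1 0.6]
[318.15311504 199.33458753]
circle [519.6 262.5] d 70.1 ellipse [520.8 260.3] [59.6 68.4] px 2255
185 175 180 178 181 179 181 184 170 169 160 133 143 149 153 155 140 109  92  94  95  97 120 116 111 123 124 127 128 126 123 126 126
183 178 179 179 178 181 180 182 178 143 138 154 164 190 207 139 135 137 132 119 106 103  95 108 111 124 124 126 127 125 121 126 128
182 178 174 179 179 179 178 180 156 150 164 219 183 141 186 210 214 197 172 126 134 137  96  93 109 121 123 126 127 126 123 126 128
180 179 173 180 179 178 180 151 155 184 200 212 244 244 242 243 239 242 244 244 238 156 160 117 105 114 126 125 127 126 127 125 126
177 179 174 178 178 178 168 152 195 209 239 238 227 192 209 216 212 213 189 211 243 232 167 153 120 105 123 125 126 128 127 126 126
177
[... 2728 characters left out ...]
 120 126 125 126 126 126 126 124 124 123
124 123 126 124 124 121 122 125 124 126 122 116 115 122 119 123 122 122 126 126 123 124 122 120 124 123 123 127 125 125 125 122 123
124 124 126 127 126 124 122 125 123 127 124 121 122 126 124 127 121 123 126 126 121 123 123 125 120 125 122 126 123 128 124 119 152
123 124 126 128 127 123 122 127 125 125 127 122 123 123 124 124 122 124 125 126 121 123 125 122 120 122 122 126 124 122 125 166 197
123 123 125 127 127 125 123 125 130 127 126 124 123 121 124 120 123 123 126 122 123 123 126 122 121 121 123 123 124 125 182 196 190
126 126 126 125 127 125 121 122 126 128 126 124 124 122 122 127 125 125 126 122 124 122 123 124 119 120 125 120 132 185 192 191 185
```

>>> creep_tool --steps '[0,0,0,0,1,0,0,0,0,1,0,0,0,0,1]'

```text
time_s: 37.25
position: [521.4, 260.4, 217.5]
ee_rot: [0.0, 0.819, 0.574, 0.0]
force: [1.4, 0.5, -0.5]
width: 0.998
finger_force: 0.0
```

```bash
python3 -c "
from cell import arm, eyes
print(arm.sign_off())"
```

```text
the job is handed in; nothing more can be done
None
```

I loaded the hub, tape roll, pressure plate and larger weight onto the unwinder in that order and handed the job in at about 37 s; the sign-off returned no verdict, but every camera check was consistent with all four seated (the last, on the weight, read from pixel values).

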